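# Shut the chip gate over the full box

### The arm

A 6-joint arm with a two-finger parallel gripper is mounted at the origin on the work surface. World frame = base frame: x ahead of the robot, y to its left, z up, the work surface at z = 0. Lengths are in m, angles in rad, forces in N, time in s.
With the tool pointing down it reaches from about 0.325 to 0.775 m from the base axis. Payload 5.5 kg.
Tool frame: the origin (TCP) lies between the finger pads; the fingertips stand 22 mm ahead of it and the grasp point (between the pads) lies 3 mm ahead of it; z points along the fingers, y is the direction in which the jaws open and shut (so a half turn about z gives the same grasp; the last joint's range is limited). The gripper opens to 88 mm and grips with 3 to 60 N. Pads are 20 mm wide; open, the fingers measure 115 mm over their backs; the gripper's body (75 mm by 178 mm) begins 61 mm behind the grasp point.
Start: joints at [-1.215, 0.091, 1.231, -0, 1.82, -0.057], TCP at [0.241, -0.55, 0.224] pointing down, gripper open.
Joint ranges: [-2.87, 2.87], [-0.86, 2.18], [0.17, 2.46], [-1.51, 4.65], [0.06, 2.69], [-2.65, 2.65]. Speed limits (rad/s): [2.57, 2.57, 3.01, 3.14, 3.14, 3.14].

### API

Orientations are given as [roll, pitch, yaw] about the fixed x, y, z axes, in that order (R = Rz(yaw) Ry(pitch) Rx(roll)).
In Python, from station import * gives the robot as it stands. The module is installed in compiled form; this text tells all that it offers.
- The arm moves only by the tool drive_tool, never from a script. Its argument "rows" is a list of rows, each an object of numbers: "wx", "wy", "wz": the turn, a rotation vector about the tool's x, y, z in units of 5 degrees (1.0 is 5 degrees); "dx", "dy", "dz": the shift along the tool's x, y, z in units of 30 mm (1.0 is 30 mm); "fingers": the opening in per cent of the stroke, from 0 (shut) to 100 (fully open). In form: [{"wx": .., "wy": .., "wz": .., "dx": .., "dy": .., "dz": .., "fingers": ..}, ...]. A call has 1 to 8 rows; each row is the pose to reach, as a shift and turn from the pose measured when the call began, along the tool's axes at that moment; what a row does not reach only later rows make up. A row lasts 1/10 s, in which the tool goes at most 50 mm and 8.59 degrees, less where a joint would pass 70% of its speed; a pose out of reach is approached as far as the arm can. A call with a gripper value outside its range is refused whole. The fingers move at their own pace and stop on an object; "newtons" is the grip in N (left out, the last holds). Time passes only in rows, so rows that repeat a pose let the fingers close. It gives the time, the measured TCP pose, the force and the opening at its end, in the units of the state.
- observe(): the state, without advancing time (a new reading comes with each control period).
- read_camera(name): name is "side" or "top" or "wrist"; returns the picture (384x512x3 uint8, blue, green, red); there is no depth.
- camera_model(name): a dict with "camera_matrix" (3x3 intrinsics, pixels), "R" (3x3) and "t" (3): a world point X has camera coordinates R X + t. Camera axes: x right, y down, z forward; pixel columns grow to the right and rows downward; lengths in m; the calibration is good to about 2 mm. The wrist camera is an equidistant fisheye: a pixel r from the principal point sees the ray r / f radians off the axis. A picture is of the moment at which its call begins: read the wrist's pose just before it. camera_model takes no time and is no camera call; for the wrist camera it gives the pose at the moment of the call.
- sign_off(): hands the job in, once; it reports no verdict.
Trained networks look in the newest picture that a camera, given by its name, has taken for a name from the list of things; names that differ only in an ending like _2 or _b are one class to them, and where a whole thing is asked for, a point or a joint stands for the part that bears it (a point fixed in the world has none). Each returns a list of dicts, best first, with "confidence" (0 to 1); they miss things now and then, are a little off and sometimes report something else, mostly with a low value. They report only what shows in the picture. A call takes as long as a camera call.
- look_for(camera, target): "position" ([column, row] in pixels, amid what is visible of it).
- spot_point(camera, target): "position" ([column, row] in pixels: a listed point, or the origin of a listed thing).
The state is a dict: "t": time; "joints": joint angles; "joint_vel": joint speeds; "tau": joint torques, N m; "eef_pos": TCP position; "ee_rot": TCP orientation; "wrist_force": force on the tool from outside, world axes, zero at the start; "ft_torque": the same for the moment, N m; "grip_width": opening from 0.0 (shut) to 1.0 (fully open).
Only numpy, scipy, OpenCV 4.12 (cv2) and the standard library are available. Lean on these libraries where they do the work, as an engineer would, in place of code of your own. Each camera call takes 0.05 s, during which the arm holds its last target. There are 200 camera calls.

### The job

One of the two chip boxes under the auger is full: find out which by lifting a box slightly by its lid handle, so that only the handle end leaves the bench, and set it down again in its place. Then swing the gate over the full box shut, right to its stop, and push the other gate fully open to its stop. Leave both boxes standing under their spouts, do not tip them far, and leave the other things on the bench where they are.

Things in the scene. Friction and masses are not known exactly. Their poses are not given: they have to be found in the camera images.
- auger: chip auger, fixed: level tube 114 mm in diameter along its y, axis 390 mm above the bench (underside 333 mm), about 1 m long, on posts at y = -410 and +460 mm; drop spouts at y = +150 (left) and -150 (right). Origin on the bench below the tube's axis, midway between the spouts; +x away from the robot. A stop strip 30 mm high lies at x = +155 mm
- gate_left (a joint): swing gate of the left spout (auger's y = +150 mm): steel blade and hand lever on one upright pin, turning level. 0 = open stop (lever along the tube, pointing to the auger's +y), 1.571 = shut stop (lever points to the auger's -x, at the robot; blade under the spout); grows counter-clockwise seen from above. Stiff: about 0.2 N m, 2 to 3 N at the grip; stays where it is left
- gate_right (a joint): swing gate of the right spout (auger's y = -150 mm): steel blade and hand lever on one upright pin, turning level. 0 = open stop (lever along the tube, pointing to the auger's +y), 1.571 = shut stop (lever points to the auger's -x, at the robot; blade under the spout); grows counter-clockwise seen from above. Stiff: about 0.2 N m, 2 to 3 N at the grip; stays where it is left
- gate_left_pin (a point): on the axis of the left gate's pin (the centre of turning), 215 mm above the bench like the lever's grip; 60 mm towards the auger's -x from the spout's axis
- gate_right_pin (a point): on the axis of the right gate's pin (the centre of turning), 215 mm above the bench like the lever's grip; 60 mm towards the auger's -x from the spout's axis
- gate_left_grip (a point): middle of the left lever's black grip, moving with it, 115 mm from the pin; its y axis points out along the lever. The grip is a level bar 24 mm wide, 14 mm high, 120 mm long (50 to 170 mm from the pin), its middle 215 mm above the bench; free below it down to the box's lid at 120 mm. Open, it lies under the overhang of the tube: come from the robot's side with the tool leaning
- gate_right_grip (a point): middle of the right lever's black grip, moving with it, 115 mm from the pin; its y axis points out along the lever. The grip is a level bar 24 mm wide, 14 mm high, 120 mm long (50 to 170 mm from the pin), its middle 215 mm above the bench; free below it down to the box's lid at 120 mm. Open, it lies under the overhang of the tube: come from the robot's side with the tool leaning
- spout_left (a point): middle of the lower mouth of the left drop spout (74 mm outside diameter), 155 mm above the bench; its flanges, 110 mm square, lie at 185 to 213 mm
- spout_right (a point): middle of the lower mouth of the right drop spout (74 mm outside diameter), 155 mm above the bench; its flanges, 110 mm square, lie at 185 to 213 mm
- box_left: closed steel chip box, loose on the bench under the left spout: 320 (x) x 160 (y) mm, lid top at 120 mm, origin under the middle of its base, lid handle at its -x end, nearest the robot. The two boxes look alike; either can be the full one (1.2 to 1.6 kg, weight on the bench 12 to 16 N), the other is nearly empty (0.4 to 0.5 kg, 4 to 5 N)
- box_right: closed steel chip box, loose on the bench under the right spout: 320 (x) x 160 (y) mm, lid top at 120 mm, origin under the middle of its base, lid handle at its -x end, nearest the robot. The two boxes look alike; either can be the full one (1.2 to 1.6 kg, weight on the bench 12 to 16 N), the other is nearly empty (0.4 to 0.5 kg, 4 to 5 N)
- box_left_handle (a point): middle of the bar of that lid handle: a steel bow, bar 12 mm thick, 80 mm long, along the box's x, 155 mm above the bench, 29 mm free below it. Raising it with the far end of the box left on the bench takes about 5.5 to 10 N for the full box, 2 to 4 N for the other. A shut lever passes 48 mm above it; open ones leave it clear
- box_right_handle (a point): middle of the bar of that lid handle: a steel bow, bar 12 mm thick, 80 mm long, along the box's x, 155 mm above the bench, 29 mm free below it. Raising it with the far end of the box left on the bench takes about 5.5 to 10 N for the full box, 2 to 4 N for the other. A shut lever passes 48 mm above it; open ones leave it clear
- box_left_fill (a point): middle of the round rubber-slit filling port (112 mm) in that box's lid, 125 mm above the bench; it stands under the spout
- box_right_fill (a point): middle of the round rubber-slit filling port (112 mm) in that box's lid, 125 mm above the bench; it stands under the spout
- table: the wooden bench, top at height 0
- brush: bystander: chip brush 200 mm long lying between the two boxes, along x
- blank: bystander: white plastic blank 120 x 70 x 40 mm lying on the bench
- spanner: bystander: spanner 190 mm long lying on the bench
- oil: bystander: grey oil bottle, 64 mm across, 170 mm high, standing
- hammer: bystander: hammer 260 mm long lying on the bench
- stepblock: bystander: dark steel step block 75 x 45 mm, 60 mm high, standing between the boxes behind the brush

How it is judged:
On the way, in this order (a step that is already met when the one before it is completed fails the run):
1. the handle end of a box is lifted slightly (the box leans by more than 0.02 rad, 6 mm at the handle end) (angle between any of box_left, box_right's own z axis and vertical above 0.02 rad), for 0.2 s.
2. the gate over the full box (the one that weighs over 8 N on the bench) is shut ((((contact force between box_left and table above 8 N and contact force between box_right and table below 8 N) and horizontal distance between box_left_fill and spout_left below 0.03 m and value of joint gate_left above 1.481 rad) or ((contact force between box_right and table above 8 N and contact force between box_left and table below 8 N) and horizontal distance between box_right_fill and spout_right below 0.03 m and value of joint gate_right above 1.481 rad))), for 0.2 s.
At the end, for the whole second after the job is handed in: The gate over the full box is at its shut stop (above 1.481 rad) and the gate over the nearly empty box at its open stop (below 0.09 rad), both at rest; each box stands flat on the bench (leaning less than 0.02 rad), at rest, its filling port within 30 mm (level distance) of its spout's axis ((((contact force between box_left and table above 8 N and contact force between box_right and table below 8 N) and value of joint gate_left above 1.481 rad and value of joint gate_right below 0.09 rad) or ((contact force between box_right and table above 8 N and contact force between box_left and table below 8 N) and value of joint gate_right above 1.481 rad and value of joint gate_left below 0.09 rad)) and horizontal distance between box_left_fill and spout_left below 0.03 m and horizontal distance between box_right_fill and spout_right below 0.03 m and angle between each of box_left, box_right's own z axis and vertical below 0.02 rad and height (world z) of each of box_left, box_right below 0.006 m and linear speed of each of box_left, box_right below 0.02 m/s and velocity of joint gate_left between -0.05 and 0.05 rad/s and velocity of joint gate_right between -0.05 and 0.05 rad/s); the robot touches nothing.
It fails at once if a box is tipped by more than 0.17 rad (10 degrees) (angle between any of box_left, box_right's own z axis and vertical above 0.17 rad).
It fails at once if a box is lifted clear of the bench: the middle of its base more than 40 mm up (height (world z) of any of box_left, box_right above 0.04 m).
It fails at once if one of the other things on the bench is moved by more than 40 mm (distance of any of brush, blank, spanner, oil, hammer, stepblock from where it was at the start of the episode above 0.04 m).
It also fails if it takes over 64 s, if anything falls off the work surface, if the arm or the gripper's body presses on something with over 40 N, if the wrist force passes 120 N, or if a joint passes its speed limit or range.

## Working session

There is one attempt and no reset: what is moved stays moved. The work goes in short steps, Python scripts to look and compute and a tool call to move; the robot and the scene stay as the last step left them, time stands still between calls to the robot, and variables do not carry over. Pictures are saved under pics/ and viewed, about 8 in all and at most 12, crops included, and the job is handed in when it is done.

Besides the shell and the picture viewer there is one more tool, called after "Call:" by a JSON object that holds its "method" and its "body", one argument or row to a line. drive_tool: Moves the arm, as the interface text tells. Its arguments: {"type":"object","properties":{"rows":{"type":"array","items":{"type":"object","properties":{"wx":{"type":"number"},"wy":{"type":"number"},"wz":{"type":"number"},"dx":{"type":"number"},"dy":{"type":"number"},"dz":{"type":"number"},"fingers":{"type":"number"}}}},"newtons":{"type":"number"}},"required":["rows"]}

```bash
mkdir -p pics; cat > h.py <<'E'
from station import *
import numpy as np, cv2
from scipy.spatial.transform import Rotation as Ro
def ray(cam,px,m=None):
    m=m or camera_model(cam); K=np.array(m["camera_matrix"]);R=np.array(m["R"]);t=np.array(m["t"]).ravel()
    u=(px[0]-K[0,2])/K[0,0]; v=(px[1]-K[1,2])/K[1,1]
    if cam=="wrist":
        r=np.hypot(u,v)+1e-12; d=np.array([u/r*np.sin(r),v/r*np.sin(r),np.cos(r)])
    else: d=np.array([u,v,1.])
    return -R.T@t, R.T@d
def atz(cam,px,z,m=None):
    c,d=ray(cam,px,m); return c+d*(z-c[2])/d[2]
def delta(pos,rot,):
    "target world pos, rotation matrix -> tool axes units"
    s=observe(); R0=Ro.from_euler('xyz',s["ee_rot"]); 
    d=R0.inv().apply(np.array(pos)-s["eef_pos"])/0.03
    w=(R0.inv()*rot).as_rotvec()/np.radians(5)
    return np.round(d,2),np.round(w,2)
E
python3 - <<'E'
from h import *
print({k:np.round(v,3) for k,v in observe().items()})
for c in("side","top"):
    cv2.imwrite(f"pics/{c}0.png",read_camera(c)); m=camera_model(c); print(c,np.round(-np.array(m["R"]).T@np.array(m["t"]).ravel(),3))
Z={"gate_left_pin":.215,"gate_right_pin":.215,"gate_left_grip":.215,"gate_right_grip":.215,"box_left_handle":.155,"box_right_handle":.155,"box_left":0,"box_right":0,"spout_left":.155,"spout_right":.155,"auger":0,"box_left_fill":.125,"box_right_fill":.125}
for n,z in Z.items():
  for c in("side","top"):
    for d in spot_point(c,n)[:2]:
        print(n,c,np.round(d["position"]),round(d["confidence"],2),np.round(atz(c,d["position"],z),3))
E
```

```text
{'t': np.float64(0.0), 'joints': array([-1.215,  0.092,  1.232,  0.   ,  1.82 , -0.057]), 'joint_vel': array([-0.   , -0.002,  0.002, -0.   , -0.002, -0.   ]), 'tau': array([-4.0000e-03, -4.4645e+01, -4.0645e+01,  7.0000e-02,  2.9000e-02,
       -0.0000e+00]), 'eef_pos': array([ 0.241, -0.549,  0.223]), 'ee_rot': array([-3.14 , -0.   ,  0.413]), 'wrist_force': array([-1.078, -0.551, -0.129]), 'ft_torque': array([-0.021,  0.023, -0.053]), 'grip_width': np.float64(1.001)}
side [0.626 0.38  1.398]
top [0.322 0.003 1.762]
gate_left_pin side [224. 268.] 0.81 [0.598 0.183 0.215]
gate_left_pin top [191. 158.] 0.96 [0.599 0.183 0.215]
gate_left_pin top [287. 151.] 0.31 [ 0.623 -0.122  0.215]
gate_right_pin side [172. 160.] 0.71 [ 0.632 -0.13   0.215]
gate_right_pin top [284. 152.] 0.6 [ 0.621 -0.112  0.215]
gate_left_grip side [258. 304.] 0.87 [0.554 0.292 0.215]
gate_left_grip top [157. 173.] 0.71 [0.549 0.288 0.215]
gate_right_grip side [204. 193.] 0.67 [ 0.583 -0.015  0.215]
gate_right_grip top [254. 161.] 0.71 [ 0.591 -0.015  0.215]
box_left_handle side [251. 252.] 0.87 [0.519 0.157 0.15
[... 242 characters left out ...]
ght_handle top [289. 180.] 0.62 [ 0.538 -0.133  0.155]
box_right_handle top [306. 248.] 0.31 [ 0.316 -0.186  0.155]
box_left side [205. 155.] 0.4 [ 0.533 -0.202  0.   ]
box_left side [296. 342.] 0.19 [0.479 0.407 0.   ]
box_left top [195. 164.] 0.74 [0.616 0.194 0.   ]
box_right top [283. 158.] 0.81 [ 0.639 -0.124  0.   ]
spout_left side [234.  84.] 0.58 [ 0.393 -0.319  0.155]
spout_left side [270. 133.] 0.26 [ 0.351 -0.136  0.155]
spout_right top [363. 235.] 0.53 [ 0.36  -0.373  0.155]
spout_right top [197. 188.] 0.51 [0.508 0.169 0.155]
auger top [308. 248.] 0.48 [ 0.315 -0.212  0.   ]
auger top [196. 186.] 0.43 [0.533 0.188 0.   ]
box_left_fill side [205. 158.] 0.15 [ 0.545 -0.142  0.125]
```

View pics/side0.png

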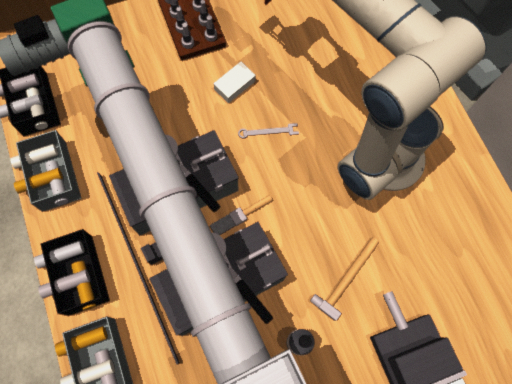

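View pics/top0.png

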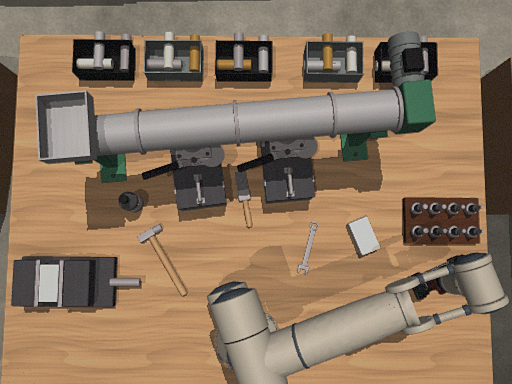

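The side picture shows the left handle near (258,252) and the right near (207,156), and both levers half open. The top picture shows the handles near (199,188) and (290,184). I'll zoom in on the handles.

```bash
python3 - <<'E'
from h import *
a=cv2.imread("pics/top0.png")[130:215,135:325]; b=cv2.imread("pics/side0.png")[125:325,155:295]
a=cv2.resize(a,None,fx=4,fy=4,interpolation=cv2.INTER_CUBIC)
cv2.imwrite("pics/c1.png",a)
E
```

```text
(no output)
```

View pics/c1.png

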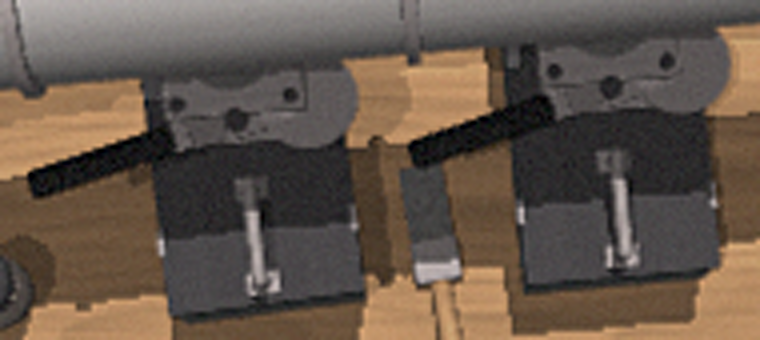

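The crop puts the handle-bar middles at full-picture pixels (199,189) left and (290,183) right. The pins are at (194,160) and (287.5,152), and the grip middles at (160.5,171) and (255,163).

```bash
python3 - <<'E'
from h import *
P={"hl1":(197.7,176.7,.155),"hl2":(200.7,201.2,.155),"hr1":(288.2,170,.155),"hr2":(291.7,195.5,.155),"pinl":(194,160,.215),"pinr":(287.5,151.8,.215),"gl1":(143.2,176.2,.222),"gl2":(177.5,165.5,.222),"gr1":(238,168.7,.222),"gr2":(272.5,157,.222)}
Q={k:atz("top",v[:2],v[2]) for k,v in P.items()}
for k,v in Q.items(): print(k,np.round(v,3))
for s in "lr":
    a=Q["h"+s+"1"];b=Q["h"+s+"2"]; m=(a+b)/2; yaw=np.arctan2(a[1]-b[1],a[0]-b[0]); print("handle",s,np.round(m,3),"yaw",round(yaw,3))
    g=Q["g"+s+"1"]-Q["g"+s+"2"]; print("lever dir",round(np.arctan2(-g[0],g[1]),3))
d=Q["pinl"]-Q["pinr"]; ya=np.arctan2(-d[0],d[1]); print("auger yaw",ya)
rot=Ro.from_euler('xyz',[np.pi,0,ya])
for yy in (ya,): print(Ro.from_euler('xyz',observe()["ee_rot"]).as_matrix().round(2))
m=(Q["hr1"]+Q["hr2"])/2
for z in (.27,.158): print(delta([m[0]-.015,m[1],z],rot))
E
```

```text
hl1 [0.547 0.167 0.155]
hl2 [0.466 0.156 0.155]
hr1 [ 0.571 -0.13   0.155]
hr2 [ 0.487 -0.141  0.155]
pinl [0.591 0.173 0.215]
pinr [ 0.62  -0.122  0.215]
gl1 [0.537 0.331 0.222]
gl2 [0.572 0.224 0.222]
gr1 [0.564 0.034 0.222]
gr2 [ 0.602 -0.075  0.222]
handle l [0.506 0.161 0.155] yaw 0.139
lever dir 0.316
handle r [ 0.529 -0.135  0.155] yaw 0.136
lever dir 0.339
auger yaw 0.09777507123888272
[[ 0.92  0.4  -0.  ]
 [ 0.4  -0.92  0.  ]
 [-0.   -0.   -1.  ]]
(array([13.9 , -8.99, -1.54]), array([-0.  ,  0.  ,  3.61]))
(array([13.9 , -8.99,  2.2 ]), array([-0.  ,  0.  ,  3.61]))
```

Call:
{"method": "drive_tool", "body": {
  "rows": [
    {"dx": 1.6, "dy": -1, "dz": -1.5, "wz": 0.5, "fingers": 100},
    {"dx": 3, "dy": -2, "dz": -1.5, "wz": 1},
    {"dx": 4.4, "dy": -3, "dz": -1.5, "wz": 1.5},
    {"dx": 5.8, "dy": -3.9, "dz": -1.5, "wz": 2},
    {"dx": 7.2, "dy": -4.8, "dz": -1.5, "wz": 2.5},
    {"dx": 8.6, "dy": -5.7, "dz": -1.5, "wz": 3},
    {"dx": 10, "dy": -6.6, "dz": -1.5, "wz": 3.4},
    {"dx": 11.4, "dy": -7.5, "dz": -1.5, "wz": 3.4}
  ],
  "newtons": 30
}}

```text
invalid input at $.rows[0]: expected keys wx, wy, wz, dx, dy, dz, fingers
```

```bash
python3 - <<'E'
from h import *
print(observe()["eef_pos"],observe()["ee_rot"])
print(delta([.514,-.137,.27],Ro.from_euler('xyz',[np.pi,0,.13])))
E
```

```text
[ 0.24070233 -0.54962143  0.22391582] [-3.14157726e+00  7.75274943e-06  4.12757916e-01]
(array([13.86, -8.94, -1.54]), array([-0.  ,  0.  ,  3.24]))
```

All keys are required.

Call:
{"method": "drive_tool", "body": {
  "rows": [
    {"wx": 0, "wy": 0, "wz": 0.5, "dx": 1.4, "dy": -0.9, "dz": -1.5, "fingers": 100},
    {"wx": 0, "wy": 0, "wz": 1, "dx": 2.8, "dy": -1.8, "dz": -1.5, "fingers": 100},
    {"wx": 0, "wy": 0, "wz": 1.5, "dx": 4.2, "dy": -2.7, "dz": -1.5, "fingers": 100},
    {"wx": 0, "wy": 0, "wz": 2, "dx": 5.6, "dy": -3.6, "dz": -1.5, "fingers": 100},
    {"wx": 0, "wy": 0, "wz": 2.5, "dx": 7, "dy": -4.5, "dz": -1.5, "fingers": 100},
    {"wx": 0, "wy": 0, "wz": 3, "dx": 8.4, "dy": -5.4, "dz": -1.5, "fingers": 100},
    {"wx": 0, "wy": 0, "wz": 3.2, "dx": 9.8, "dy": -6.3, "dz": -1.5, "fingers": 100},
    {"wx": 0, "wy": 0, "wz": 3.2, "dx": 11, "dy": -7.1, "dz": -1.5, "fingers": 100}
  ],
  "newtons": 30
}}

```text
t: 2.2
eef_pos: [0.4547, -0.2257, 0.2692]
ee_rot: [3.141, -0.001, 0.133]
wrist_force: [1.5, -1.0, -0.2]
grip_width: 0.998
```

```bash
python3 - <<'E'
from h import *
print(observe()["eef_pos"],observe()["ee_rot"])
cv2.imwrite("pics/w1.png",read_camera("wrist"))
print(delta([.514,-.137,.25],Ro.from_euler('xyz',[np.pi,0,.13])))
for n in("box_right_handle",):
  for d in spot_point("wrist",n)[:2]: print(n,np.round(d["position"]),round(d["confidence"],2),atz("wrist",d["position"],.155).round(3))
E
```

```text
[ 0.45474623 -0.22573215  0.26920063] [ 3.14108766e+00 -6.35713463e-04  1.32831366e-01]
(array([ 2.23, -2.46,  0.65]), array([-0.04, -0.04,  0.12]))
box_right_handle [171.  84.] 0.95 [ 0.541 -0.129  0.155]
```

Call:
{"method": "drive_tool", "body": {
  "rows": [
    {"wx": 0, "wy": 0, "wz": 0, "dx": 1, "dy": -1.2, "dz": 0.3, "fingers": 100},
    {"wx": 0, "wy": 0, "wz": 0, "dx": 2.2, "dy": -2.5, "dz": 0.6, "fingers": 100},
    {"wx": 0, "wy": 0, "wz": 0, "dx": 2.2, "dy": -2.5, "dz": 0.6, "fingers": 100},
    {"wx": 0, "wy": 0, "wz": 0, "dx": 2.2, "dy": -2.5, "dz": 0.6, "fingers": 100}
  ]
}}

```text
t: 2.7
eef_pos: [0.5114, -0.1387, 0.2507]
ee_rot: [-3.14, -0.0, 0.144]
wrist_force: [0.1, -1.3, 0.1]
grip_width: 1.002
```

```bash
python3 - <<'E'
from h import *
s=observe();print(s["eef_pos"],s["ee_rot"])
im=read_camera("wrist");cv2.imwrite("pics/w2.png",im)
for d in spot_point("wrist","box_right_handle")[:2]: print(np.round(d["position"]),round(d["confidence"],2),atz("wrist",d["position"],.155).round(3))
E
```

```text
[ 0.51135665 -0.13869354  0.25070968] [-3.14002694e+00 -1.44317696e-04  1.43509929e-01]
[255. 156.] 0.73 [ 0.539 -0.134  0.155]
```

View pics/w2.png

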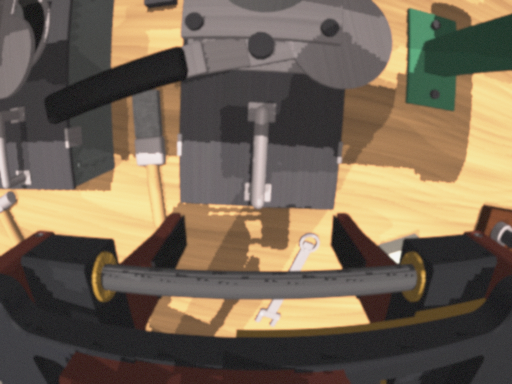

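The bar runs from (262,110) to (258,205) in the wrist picture, central between the fingers. I'll go down and grip it.

Call:
{"method": "drive_tool", "body": {
  "rows": [
    {"wx": 0, "wy": 0, "wz": 0, "dx": 0.3, "dy": -0.1, "dz": 1, "fingers": 100},
    {"wx": 0, "wy": 0, "wz": 0, "dx": 0.3, "dy": -0.1, "dz": 2, "fingers": 100},
    {"wx": 0, "wy": 0, "wz": 0, "dx": 0.3, "dy": -0.1, "dz": 2.8, "fingers": 100},
    {"wx": 0, "wy": 0, "wz": 0, "dx": 0.3, "dy": -0.1, "dz": 3.1, "fingers": 80},
    {"wx": 0, "wy": 0, "wz": 0, "dx": 0.3, "dy": -0.1, "dz": 3.1, "fingers": 50},
    {"wx": 0, "wy": 0, "wz": 0, "dx": 0.3, "dy": -0.1, "dz": 3.1, "fingers": 30},
    {"wx": 0, "wy": 0, "wz": 0, "dx": 0.3, "dy": -0.1, "dz": 3.1, "fingers": 20},
    {"wx": 0, "wy": 0, "wz": 0, "dx": 0.3, "dy": -0.1, "dz": 3.1, "fingers": 20}
  ],
  "newtons": 25
}}

```text
t: 3.6
eef_pos: [0.52, -0.1364, 0.1603]
ee_rot: [3.141, -0.004, 0.14]
wrist_force: [0.6, -0.3, -0.3]
grip_width: 0.58
```

Call:
{"method": "drive_tool", "body": {
  "rows": [
    {"wx": 0, "wy": 0, "wz": 0, "dx": 0, "dy": 0, "dz": 0, "fingers": 10},
    {"wx": 0, "wy": 0, "wz": 0, "dx": 0, "dy": 0, "dz": 0, "fingers": 0},
    {"wx": 0, "wy": 0, "wz": 0, "dx": 0, "dy": 0, "dz": 0, "fingers": 0},
    {"wx": 0, "wy": 0, "wz": 0, "dx": 0, "dy": 0, "dz": 0, "fingers": 0},
    {"wx": 0, "wy": 0, "wz": 0, "dx": 0, "dy": 0, "dz": 0, "fingers": 0}
  ],
  "newtons": 25
}}

```text
t: 4.1
eef_pos: [0.52, -0.1363, 0.1602]
ee_rot: [3.141, -0.003, 0.14]
wrist_force: [-0.4, -1.1, -0.2]
grip_width: 0.13
```

Call:
{"method": "drive_tool", "body": {
  "rows": [
    {"wx": 0, "wy": 0, "wz": 0, "dx": 0, "dy": 0, "dz": -0.1, "fingers": 0},
    {"wx": 0, "wy": 0, "wz": 0, "dx": 0, "dy": 0, "dz": -0.2, "fingers": 0},
    {"wx": 0, "wy": 0, "wz": 0, "dx": 0, "dy": 0, "dz": -0.3, "fingers": 0},
    {"wx": 0, "wy": 0, "wz": 0, "dx": 0, "dy": 0, "dz": -0.4, "fingers": 0},
    {"wx": 0, "wy": 0, "wz": 0, "dx": 0, "dy": 0, "dz": -0.5, "fingers": 0},
    {"wx": 0, "wy": 0, "wz": 0, "dx": 0, "dy": 0, "dz": -0.5, "fingers": 0},
    {"wx": 0, "wy": 0, "wz": 0, "dx": 0, "dy": 0, "dz": -0.5, "fingers": 0},
    {"wx": 0, "wy": 0, "wz": 0, "dx": 0, "dy": 0, "dz": -0.5, "fingers": 0}
  ]
}}

```text
t: 4.9
eef_pos: [0.5199, -0.1363, 0.175]
ee_rot: [3.141, -0.003, 0.14]
wrist_force: [-0.5, 0.1, -0.0]
grip_width: 0.008
```

Call:
{"method": "drive_tool", "body": {
  "rows": [
    {"wx": 0, "wy": 0, "wz": 0, "dx": 0, "dy": 0, "dz": 0, "fingers": 0},
    {"wx": 0, "wy": 0, "wz": 0, "dx": 0, "dy": 0, "dz": 0, "fingers": 0}
  ]
}}

```text
t: 5.1
eef_pos: [0.5198, -0.1363, 0.1748]
ee_rot: [3.141, -0.003, 0.14]
wrist_force: [-0.3, 1.2, 0.1]
grip_width: 0.009
```

```bash
python3 - <<'E'
from h import *
for i in range(5):
    s=observe();print(s["eef_pos"].round(4) if hasattr(s["eef_pos"],'round') else s["eef_pos"],np.round(s["wrist_force"],2),np.round(s["ft_torque"],2)); read_camera("wrist")
cv2.imwrite("pics/side1.png",read_camera("side"))
E
```

```text
[ 0.5198 -0.1363  0.1748] [-0.32  1.16  0.08] [0.02 0.04 0.01]
[ 0.5198 -0.1363  0.1748] [0.3  1.16 0.55] [ 0.02 -0.02  0.07]
[ 0.5198 -0.1363  0.1749] [-0.96  1.06  0.47] [ 0.02  0.05 -0.01]
[ 0.5198 -0.1363  0.1749] [0.42 0.13 0.63] [0.04 0.04 0.04]
[ 0.5198 -0.1363  0.175 ] [ 0.33  0.37 -0.21] [ 0.04 -0.    0.02]
```

Grip width 0.008 means the bar isn't between the pads. I'll look.

```bash
python3 - <<'E'
from h import *
cv2.imwrite("pics/w3.png",read_camera("wrist"))
E
```

```text
(no output)
```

View pics/w3.png

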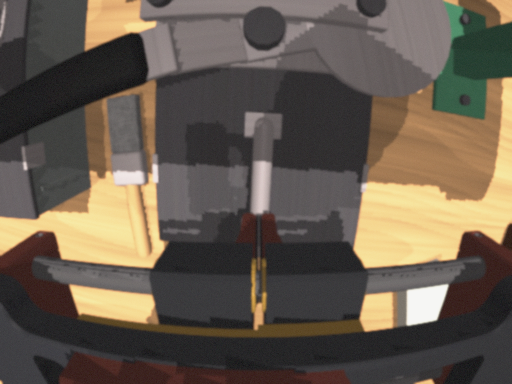

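```bash
python3 - <<'E'
from h import *
m=camera_model("wrist")
print("bar far end px",atz("wrist",(264,122),.155),"visible bar near",atz("wrist",(260,212),.161),"x of old foot")
for px in [(262,150),(260,212),(255,240),(258,265)]: print(px,atz("wrist",px,.155).round(3),atz("wrist",px,.16).round(3))
def proj(X):
    K=np.array(m["camera_matrix"]);c=np.array(m["R"])@X+np.array(m["t"]).ravel();th=np.arctan2(np.hypot(c[0],c[1]),c[2]);r=th/np.hypot(c[0],c[1]);return K[0,0]*c[0]*r+K[0,2],K[1,1]*c[1]*r+K[1,2]
print(proj(np.array([.52,-.136,.153])),proj(np.array([.53,-.136,.153])),proj(np.array([.577,-.13,.155])),proj(np.array([.499,-.14,.155])))
for d in spot_point("wrist","box_right_handle")[:2]: print(np.round(d["position"]),round(d["confidence"],2),atz("wrist",d["position"],.155).round(3))
E
```

```text
bar far end px [ 0.58221981 -0.13142996  0.155     ] visible bar near [ 0.52764184 -0.13671557  0.161     ] x of old foot
(262, 150) [ 0.565 -0.133  0.155] [ 0.566 -0.132  0.16 ]
(260, 212) [ 0.526 -0.137  0.155] [ 0.527 -0.137  0.16 ]
(255, 240) [ 0.505 -0.137  0.155] [ 0.508 -0.136  0.16 ]
(258, 265) [ 0.487 -0.141  0.155] [ 0.49  -0.141  0.16 ]
(np.float64(257.1792497749125), np.float64(218.65523496576785)) (np.float64(259.3309914531411), np.float64(204.26011712477091)) (np.float64(260.42148141826215), np.float64(130.19067533370952)) (np.float64(258.75225394497807), np.float64(249.22950527482138))
[259. 192.] 0.58 [ 0.539 -0.134  0.155]
```

The fingers slid off the top because the lift began before the grip had set. I'll retry lower and wait for a firm grip.

Call:
{"method": "drive_tool", "body": {
  "rows": [
    {"wx": 0, "wy": 0, "wz": 0, "dx": 0, "dy": 0, "dz": -0.2, "fingers": 40},
    {"wx": 0, "wy": 0, "wz": 0, "dx": 0.1, "dy": 0, "dz": -0.2, "fingers": 40},
    {"wx": 0, "wy": 0, "wz": 0, "dx": 0.2, "dy": 0, "dz": -0.2, "fingers": 40},
    {"wx": 0, "wy": 0, "wz": 0, "dx": 0.2, "dy": 0, "dz": -0.2, "fingers": 40},
    {"wx": 0, "wy": 0, "wz": 0, "dx": 0.2, "dy": 0, "dz": -0.2, "fingers": 40},
    {"wx": 0, "wy": 0, "wz": 0, "dx": 0.2, "dy": 0, "dz": 0.4, "fingers": 40},
    {"wx": 0, "wy": 0, "wz": 0, "dx": 0.2, "dy": 0, "dz": 0.85, "fingers": 40},
    {"wx": 0, "wy": 0, "wz": 0, "dx": 0.2, "dy": 0, "dz": 0.85, "fingers": 40}
  ]
}}

```text
t: 6.3
eef_pos: [0.5246, -0.1351, 0.1466]
ee_rot: [-3.14, 0.001, 0.14]
wrist_force: [0.7, -0.3, -1.2]
grip_width: 0.398
```

Call:
{"method": "drive_tool", "body": {
  "rows": [
    {"wx": 0, "wy": 0, "wz": 0, "dx": 0, "dy": 0, "dz": 0, "fingers": 0},
    {"wx": 0, "wy": 0, "wz": 0, "dx": 0, "dy": 0, "dz": 0, "fingers": 0},
    {"wx": 0, "wy": 0, "wz": 0, "dx": 0, "dy": 0, "dz": 0, "fingers": 0},
    {"wx": 0, "wy": 0, "wz": 0, "dx": 0, "dy": 0, "dz": 0, "fingers": 0},
    {"wx": 0, "wy": 0, "wz": 0, "dx": 0, "dy": 0, "dz": 0, "fingers": 0},
    {"wx": 0, "wy": 0, "wz": 0, "dx": 0, "dy": 0, "dz": 0, "fingers": 0},
    {"wx": 0, "wy": 0, "wz": 0, "dx": 0, "dy": 0, "dz": 0, "fingers": 0},
    {"wx": 0, "wy": 0, "wz": 0, "dx": 0, "dy": 0, "dz": 0, "fingers": 0}
  ],
  "newtons": 40
}}

```text
t: 7.1
eef_pos: [0.5249, -0.1354, 0.1472]
ee_rot: [-3.141, 0.0, 0.14]
wrist_force: [0.0, -1.6, 3.3]
grip_width: 0.127
```

Call:
{"method": "drive_tool", "body": {
  "rows": [
    {"wx": 0, "wy": 0, "wz": 0, "dx": 0, "dy": 0, "dz": -0.1, "fingers": 0},
    {"wx": 0, "wy": 0, "wz": 0, "dx": 0, "dy": 0, "dz": -0.2, "fingers": 0},
    {"wx": 0, "wy": 0, "wz": 0, "dx": 0, "dy": 0, "dz": -0.3, "fingers": 0},
    {"wx": 0, "wy": 0, "wz": 0, "dx": 0, "dy": 0, "dz": -0.4, "fingers": 0},
    {"wx": 0, "wy": 0, "wz": 0, "dx": 0, "dy": 0, "dz": -0.5, "fingers": 0},
    {"wx": 0, "wy": 0, "wz": 0, "dx": 0, "dy": 0, "dz": -0.5, "fingers": 0},
    {"wx": 0, "wy": 0, "wz": 0, "dx": 0, "dy": 0, "dz": -0.5, "fingers": 0},
    {"wx": 0, "wy": 0, "wz": 0, "dx": 0, "dy": 0, "dz": -0.5, "fingers": 0}
  ]
}}

```text
t: 7.9
eef_pos: [0.5247, -0.1355, 0.162]
ee_rot: [-3.141, 0.001, 0.14]
wrist_force: [0.0, 0.1, -2.9]
grip_width: 0.125
```

```bash
python3 - <<'E'
from h import *
for i in range(6):
    s=observe();print(s["t"],np.round(s["eef_pos"],4),np.round(s["wrist_force"],2),np.round(s["ft_torque"],2),s["grip_width"]); im=read_camera("wrist")
cv2.imwrite("pics/w4.png",im)
E
```

```text
7.9 [ 0.5247 -0.1355  0.162 ] [ 0.04  0.1  -2.94] [-0.    0.46  0.03] 0.1246823949596251
7.95 [ 0.5247 -0.1355  0.1621] [-0.8  -1.09 -2.98] [ 0.02  0.4  -0.02] 0.12576741089128585
8.0 [ 0.5247 -0.1355  0.1621] [-0.69 -1.12 -3.46] [ 0.01  0.45 -0.  ] 0.12763846745920243
8.05 [ 0.5248 -0.1355  0.1621] [ 0.16 -0.22 -3.02] [0.03 0.41 0.02] 0.12552148488514683
8.1 [ 0.5248 -0.1355  0.1622] [ 0.25  0.24 -2.32] [-0.01  0.43 -0.01] 0.12456993357505845
8.15 [ 0.5248 -0.1355  0.1621] [ 0.02 -0.5  -3.01] [-0.05  0.46 -0.  ] 0.12220651219901799
```

The lift force is about 3 N, which is the light range, so the right box is nearly empty and the left is full. Setting it down and releasing.

Call:
{"method": "drive_tool", "body": {
  "rows": [
    {"wx": 0, "wy": 0, "wz": 0, "dx": 0, "dy": 0, "dz": 0.15, "fingers": 0},
    {"wx": 0, "wy": 0, "wz": 0, "dx": 0, "dy": 0, "dz": 0.3, "fingers": 0},
    {"wx": 0, "wy": 0, "wz": 0, "dx": 0, "dy": 0, "dz": 0.45, "fingers": 0},
    {"wx": 0, "wy": 0, "wz": 0, "dx": 0, "dy": 0, "dz": 0.48, "fingers": 0},
    {"wx": 0, "wy": 0, "wz": 0, "dx": 0, "dy": 0, "dz": 0.48, "fingers": 50},
    {"wx": 0, "wy": 0, "wz": 0, "dx": 0, "dy": 0, "dz": 0.48, "fingers": 60},
    {"wx": 0, "wy": 0, "wz": 0, "dx": 0, "dy": 0, "dz": 0.48, "fingers": 60},
    {"wx": 0, "wy": 0, "wz": 0, "dx": 0, "dy": 0, "dz": 0.48, "fingers": 60}
  ]
}}

```text
t: 9.0
eef_pos: [0.5251, -0.1353, 0.1481]
ee_rot: [-3.141, -0.0, 0.14]
wrist_force: [-0.3, 0.2, -1.2]
grip_width: 0.451
```

Call:
{"method": "drive_tool", "body": {
  "rows": [
    {"wx": 0, "wy": 0, "wz": 0, "dx": 0, "dy": 0, "dz": 0, "fingers": 60},
    {"wx": 0, "wy": 0, "wz": 0, "dx": -0.5, "dy": 0, "dz": -1.3, "fingers": 60},
    {"wx": 0, "wy": 0, "wz": 0, "dx": -2, "dy": 0, "dz": -2.4, "fingers": 0},
    {"wx": 0, "wy": 0, "wz": 0, "dx": -3.5, "dy": 0, "dz": -3, "fingers": 0},
    {"wx": 0, "wy": 0, "wz": 0, "dx": -4, "dy": -1, "dz": -3.5, "fingers": 0},
    {"wx": 0, "wy": 0, "wz": 0, "dx": -4, "dy": -2.5, "dz": -3.5, "fingers": 0},
    {"wx": 0, "wy": 0, "wz": 0, "dx": -4, "dy": -3.5, "dz": -3.5, "fingers": 0},
    {"wx": 0, "wy": 0, "wz": 0, "dx": -4, "dy": -4, "dz": -3.5, "fingers": 0}
  ]
}}

```text
t: 9.8
eef_pos: [0.389, -0.0315, 0.254]
ee_rot: [-3.141, -0.003, 0.142]
wrist_force: [0.1, -0.2, 0.1]
grip_width: 0.094
```

```bash
python3 - <<'E'
from h import *
s=observe();print(s["t"],s["eef_pos"],s["ee_rot"],s["wrist_force"],s["grip_width"])
cv2.imwrite("pics/top1.png",read_camera("top"));cv2.imwrite("pics/side1.png",read_camera("side"));cv2.imwrite("pics/w5.png",read_camera("wrist"))
for n,z in (("gate_left_pin",.215),("gate_right_pin",.215),("gate_left_grip",.215),("gate_right_grip",.215),("box_right_handle",.155),("box_left_handle",.155)):
  for c in("side","top","wrist"):
    for d in spot_point(c,n)[:1]: print(n,c,np.round(d["position"]),round(d["confidence"],2),atz(c,d["position"],z).round(3))
# plan: left lever push, from behind near tip
pin=np.array([.593,.177]); ya=.09
print(np.degrees(0))
E
```

```text
9.8 [ 0.38896706 -0.03151649  0.25399919] [-3.14083434e+00 -2.72600762e-03  1.41924246e-01] [ 0.07103197 -0.24765051  0.14893164] 0.09382083217254392
gate_left_pin side [225. 267.] 0.73 [0.597 0.18  0.215]
gate_left_pin top [193. 159.] 0.74 [0.595 0.176 0.215]
gate_right_pin side [174. 160.] 0.87 [ 0.628 -0.126  0.215]
gate_right_pin top [288. 151.] 0.71 [ 0.624 -0.125  0.215]
gate_left_grip side [254. 304.] 0.82 [0.562 0.288 0.215]
gate_left_grip top [159. 172.] 0.56 [0.552 0.284 0.215]
gate_right_grip side [202. 195.] 0.73 [ 0.59  -0.013  0.215]
gate_right_grip top [258. 163.] 0.81 [ 0.583 -0.03   0.215]
box_right_handle side [206. 156.] 0.57 [ 0.542 -0.134  0.155]
box_right_handle top [287. 181.] 0.73 [ 0.536 -0.127  0.155]
box_right_handle wrist [389.  49.] 0.84 [ 0.537 -0.133  0.155]
box_left_handle side [252. 252.] 0.68 [0.516 0.159 0.155]
box_left_handle top [197. 188.] 0.91 [0.508 0.17  0.155]
box_left_handle wrist [77. 39.] 0.77 [0.514 0.163 0.155]
0.0
```

```bash
python3 - <<'E'
from h import *
r=Ro.from_euler('xyz',[np.pi,-np.radians(30),.1])
for p in ([.47,.0,.24],[.53,.0,.215]): print(delta(p,r))
print("oil",atz("top",(131,200),.17))
E
```

```text
(array([ 2.81, -0.73,  0.44]), array([-0.13,  5.99,  0.45]))
(array([ 4.79, -0.44,  1.27]), array([-0.13,  5.99,  0.45]))
oil [0.46674212 0.37898653 0.17      ]
```

Call:
{"method": "drive_tool", "body": {
  "rows": [
    {"wx": 0, "wy": 1.5, "wz": 0.1, "dx": 0.7, "dy": -0.2, "dz": 0, "fingers": 0},
    {"wx": 0, "wy": 3, "wz": 0.2, "dx": 1.4, "dy": -0.4, "dz": 0.1, "fingers": 0},
    {"wx": -0.1, "wy": 4.5, "wz": 0.3, "dx": 2.1, "dy": -0.6, "dz": 0.3, "fingers": 0},
    {"wx": -0.1, "wy": 6, "wz": 0.4, "dx": 2.8, "dy": -0.6, "dz": 0.5, "fingers": 0},
    {"wx": -0.1, "wy": 6, "wz": 0.4, "dx": 3.8, "dy": -0.5, "dz": 0.8, "fingers": 0},
    {"wx": -0.1, "wy": 6, "wz": 0.4, "dx": 4.5, "dy": -0.4, "dz": 1.2, "fingers": 0},
    {"wx": -0.1, "wy": 6, "wz": 0.4, "dx": 4.8, "dy": -0.4, "dz": 1.3, "fingers": 0},
    {"wx": -0.1, "wy": 6, "wz": 0.4, "dx": 4.8, "dy": -0.4, "dz": 1.3, "fingers": 0}
  ]
}}

```text
t: 11.65
eef_pos: [0.5304, -0.001, 0.213]
ee_rot: [-3.139, -0.521, 0.104]
wrist_force: [-0.5, 0.6, 0.4]
grip_width: 0.004
```

```bash
python3 - <<'E'
from h import *
s=observe();print(s["t"],s["eef_pos"],s["ee_rot"],s["wrist_force"])
r=Ro.from_euler('xyz',[np.pi,-np.radians(30),.1])
for x in(.56,.585,.6): print(delta([x,.003,.215],r))
E
```

```text
11.65 [ 0.53036239 -0.00099533  0.21303082] [-3.13919108 -0.52141998  0.10406008] [-0.49568308  0.63797886  0.40624165]
(array([ 0.9 , -0.03,  0.44]), array([-0.05,  0.03,  0.04]))
(array([1.62, 0.06, 0.85]), array([-0.05,  0.03,  0.04]))
(array([2.05, 0.11, 1.1 ]), array([-0.05,  0.03,  0.04]))
```

Call:
{"method": "drive_tool", "body": {
  "rows": [
    {"wx": 0, "wy": 0, "wz": 0, "dx": 0.3, "dy": 0, "dz": 0.15, "fingers": 0},
    {"wx": 0, "wy": 0, "wz": 0, "dx": 0.6, "dy": 0, "dz": 0.3, "fingers": 0},
    {"wx": 0, "wy": 0, "wz": 0, "dx": 0.9, "dy": 0, "dz": 0.45, "fingers": 0},
    {"wx": 0, "wy": 0, "wz": 0, "dx": 1.1, "dy": 0, "dz": 0.57, "fingers": 0},
    {"wx": 0, "wy": 0, "wz": 0, "dx": 1.3, "dy": 0, "dz": 0.68, "fingers": 0},
    {"wx": 0, "wy": 0, "wz": 0, "dx": 1.4, "dy": 0, "dz": 0.74, "fingers": 0}
  ]
}}

```text
t: 12.25
eef_pos: [0.5779, 0.0042, 0.2147]
ee_rot: [-3.139, -0.521, 0.104]
wrist_force: [-1.4, 1.2, 0.4]
grip_width: 0.006
```

Call:
{"method": "drive_tool", "body": {
  "rows": [
    {"wx": 0, "wy": 0, "wz": 0, "dx": 0.1, "dy": 0, "dz": 0.06, "fingers": 0},
    {"wx": 0, "wy": 0, "wz": 0, "dx": 0.2, "dy": 0, "dz": 0.12, "fingers": 0}
  ]
}}

```text
t: 12.45
eef_pos: [0.5851, 0.005, 0.2146]
ee_rot: [-3.139, -0.521, 0.104]
wrist_force: [-1.3, 0.9, 0.1]
grip_width: 0.002
```

Call:
{"method": "drive_tool", "body": {
  "rows": [
    {"wx": 0, "wy": 0, "wz": 0, "dx": 0.1, "dy": 0, "dz": 0.06, "fingers": 0},
    {"wx": 0, "wy": 0, "wz": 0, "dx": 0.2, "dy": 0, "dz": 0.12, "fingers": 0},
    {"wx": 0, "wy": 0, "wz": 0, "dx": 0.2, "dy": 0, "dz": 0.12, "fingers": 0}
  ]
}}

```text
t: 12.75
eef_pos: [0.5909, 0.0058, 0.2144]
ee_rot: [-3.139, -0.518, 0.105]
wrist_force: [-11.9, -0.3, 4.1]
grip_width: 0.004
```

Call:
{"method": "drive_tool", "body": {
  "rows": [
    {"wx": 0, "wy": 0, "wz": 0, "dx": 0.1, "dy": 0, "dz": 0.06, "fingers": 0},
    {"wx": 0, "wy": 0, "wz": 0, "dx": 0.1, "dy": 0, "dz": 0.06, "fingers": 0}
  ]
}}

```text
t: 12.95
eef_pos: [0.5914, 0.0059, 0.2143]
ee_rot: [-3.139, -0.51, 0.105]
wrist_force: [-27.6, -0.8, 9.7]
grip_width: 0.008
```

The right gate is against its open stop: 28 N at x = 0.591, where 0.590 was predicted. I'll back off towards the left lever.

Call:
{"method": "drive_tool", "body": {
  "rows": [
    {"wx": 0, "wy": 0, "wz": 0, "dx": -0.8, "dy": 0, "dz": -0.5, "fingers": 0},
    {"wx": 0, "wy": 0, "wz": 0, "dx": -2, "dy": 0, "dz": -1.3, "fingers": 0},
    {"wx": 0, "wy": 0, "wz": 0, "dx": -3.2, "dy": 0, "dz": -2.4, "fingers": 0},
    {"wx": 0, "wy": 0, "wz": 0, "dx": -3.5, "dy": -1, "dz": -3.5, "fingers": 0},
    {"wx": 0, "wy": 0, "wz": 0, "dx": -3.5, "dy": -2.5, "dz": -3.8, "fingers": 0},
    {"wx": 0, "wy": 0, "wz": 0, "dx": -3.5, "dy": -4, "dz": -3.8, "fingers": 0},
    {"wx": 0, "wy": 0, "wz": 0, "dx": -3.5, "dy": -5.5, "dz": -3.8, "fingers": 0},
    {"wx": 0, "wy": 0, "wz": 0, "dx": -3.5, "dy": -7, "dz": -3.8, "fingers": 0}
  ]
}}

```text
t: 13.75
eef_pos: [0.4225, 0.2006, 0.2642]
ee_rot: [-3.138, -0.514, 0.104]
wrist_force: [0.2, 0.8, 0.7]
grip_width: 0.004
```

```bash
python3 - <<'E'
from h import *
s=observe();print(s["t"],s["eef_pos"],s["ee_rot"],s["wrist_force"])
r=Ro.from_euler('xyz',[np.pi,-np.radians(30),.1])
for p in([.45,.335,.26],[.52,.338,.252],[.583,.335,.252],[.583,.335,.215]): print(delta(p,r))
E
```

```text
13.75 [0.42245087 0.20061655 0.26424879] [-3.13822276 -0.51379135  0.10440983] [0.19623629 0.79108105 0.73975275]
(array([ 1.13, -4.36,  0.82]), array([-0.06,  0.11,  0.04]))
(array([ 3.03, -4.21,  2.19]), array([-0.06,  0.11,  0.04]))
(array([ 4.84, -3.89,  3.21]), array([-0.06,  0.11,  0.04]))
(array([ 4.24, -3.88,  4.29]), array([-0.06,  0.11,  0.04]))
```

Call:
{"method": "drive_tool", "body": {
  "rows": [
    {"wx": 0, "wy": 0, "wz": 0, "dx": 0.4, "dy": -1.5, "dz": 0.3, "fingers": 0},
    {"wx": 0, "wy": 0, "wz": 0, "dx": 0.8, "dy": -3, "dz": 0.6, "fingers": 0},
    {"wx": 0, "wy": 0, "wz": 0, "dx": 1.3, "dy": -4.3, "dz": 0.9, "fingers": 0},
    {"wx": 0, "wy": 0, "wz": 0, "dx": 2.2, "dy": -4.3, "dz": 1.6, "fingers": 0},
    {"wx": 0, "wy": 0, "wz": 0, "dx": 3.2, "dy": -4.2, "dz": 2.2, "fingers": 0},
    {"wx": 0, "wy": 0, "wz": 0, "dx": 4.1, "dy": -4.1, "dz": 2.7, "fingers": 0},
    {"wx": 0, "wy": 0, "wz": 0, "dx": 4.8, "dy": -4, "dz": 3.1, "fingers": 0},
    {"wx": 0, "wy": 0, "wz": 0, "dx": 4.8, "dy": -4, "dz": 3.1, "fingers": 0}
  ]
}}

```text
t: 14.55
eef_pos: [0.5823, 0.3373, 0.253]
ee_rot: [-3.14, -0.513, 0.103]
wrist_force: [-1.0, -0.3, -1.1]
grip_width: 0.003
```

```bash
python3 - <<'E'
from h import *
s=observe();print(s["t"],s["eef_pos"],s["ee_rot"],s["wrist_force"])
cv2.imwrite("pics/w6.png",read_camera("wrist"))
r=Ro.from_euler('xyz',[np.pi,-np.radians(30),.1])
for p in([.583,.335,.252],[.583,.335,.215]): print(delta(p,r))
E
```

```text
14.55 [0.58226521 0.33727048 0.2529787 ] [-3.13961702 -0.51302202  0.10288404] [-0.9563169  -0.34469119 -1.11167107]
(array([0.03, 0.09, 0.07]), array([-0.05,  0.12,  0.03]))
(array([-0.58,  0.09,  1.14]), array([-0.05,  0.12,  0.03]))
```

View pics/w6.png

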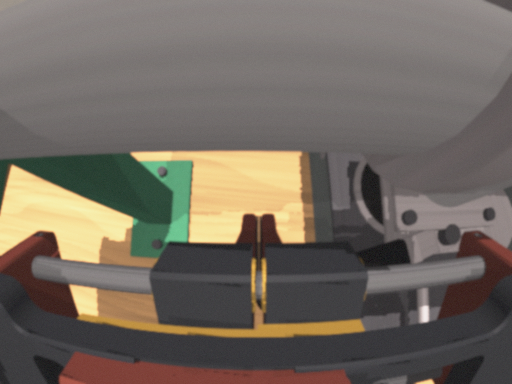

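The lever runs from its pin at (450,235) through (385,252) and passes behind the fingertips at (258,220), so the tips are on its far side. I'll descend.

Call:
{"method": "drive_tool", "body": {
  "rows": [
    {"wx": 0, "wy": 0, "wz": 0, "dx": -0.2, "dy": 0.1, "dz": 0.37, "fingers": 0},
    {"wx": 0, "wy": 0, "wz": 0, "dx": -0.4, "dy": 0.1, "dz": 0.75, "fingers": 0},
    {"wx": 0, "wy": 0, "wz": 0, "dx": -0.6, "dy": 0.1, "dz": 1.15, "fingers": 0},
    {"wx": 0, "wy": 0, "wz": 0, "dx": -0.6, "dy": 0.1, "dz": 1.15, "fingers": 0}
  ]
}}

```text
t: 15.0
eef_pos: [0.5809, 0.3343, 0.2102]
ee_rot: [-3.142, -0.508, 0.105]
wrist_force: [-0.3, 0.4, -0.9]
grip_width: 0.005
```

```bash
python3 - <<'E'
from h import *
r=Ro.from_euler('xyz',[np.pi,-np.radians(30),.1])
for a in np.arange(.3,1.75,.1):
    L=.145;d=.024; u=np.array([-np.sin(a),np.cos(a)]);n=np.array([np.cos(a),np.sin(a)])
    p=np.array([.596,.178])+L*u+d*n; print(round(a,2),p.round(3),delta([*p,.214],r)[0])
E
```

```text
0.3 [0.576 0.324] [-0.11  0.34 -0.21]
0.4 [0.562 0.321] [-0.54  0.38 -0.45]
0.5 [0.548 0.317] [-0.96  0.47 -0.68]
0.6 [0.534 0.311] [-1.37  0.6  -0.91]
0.7 [0.521 0.304] [-1.77  0.78 -1.13]
0.8 [0.509 0.296] [-2.15  1.01 -1.34]
0.9 [0.497 0.287] [-2.5   1.28 -1.54]
1.0 [0.487 0.277] [-2.84  1.59 -1.72]
1.1 [0.478 0.265] [-3.14  1.93 -1.89]
1.2 [0.47  0.253] [-3.41  2.31 -2.05]
1.3 [0.463 0.24 ] [-3.65  2.72 -2.18]
1.4 [0.457 0.226] [-3.85  3.15 -2.29]
1.5 [0.453 0.212] [-4.01  3.6  -2.38]
1.6 [0.45  0.198] [-4.14  4.07 -2.45]
1.7 [0.449 0.183] [-4.22  4.55 -2.49]
```

Call:
{"method": "drive_tool", "body": {
  "rows": [
    {"wx": 0, "wy": 0, "wz": 0, "dx": -0.3, "dy": 0.35, "dz": -0.3, "fingers": 0},
    {"wx": 0, "wy": 0, "wz": 0, "dx": -0.75, "dy": 0.42, "dz": -0.55, "fingers": 0},
    {"wx": 0, "wy": 0, "wz": 0, "dx": -1.15, "dy": 0.55, "dz": -0.8, "fingers": 0},
    {"wx": 0, "wy": 0, "wz": 0, "dx": -1.55, "dy": 0.7, "dz": -1, "fingers": 0},
    {"wx": 0, "wy": 0, "wz": 0, "dx": -1.95, "dy": 0.9, "dz": -1.25, "fingers": 0},
    {"wx": 0, "wy": 0, "wz": 0, "dx": -2.3, "dy": 1.15, "dz": -1.45, "fingers": 0},
    {"wx": 0, "wy": 0, "wz": 0, "dx": -2.7, "dy": 1.45, "dz": -1.65, "fingers": 0},
    {"wx": 0, "wy": 0, "wz": 0, "dx": -3, "dy": 1.75, "dz": -1.8, "fingers": 0}
  ]
}}

```text
t: 15.8
eef_pos: [0.4817, 0.2712, 0.2146]
ee_rot: [-3.14, -0.51, 0.105]
wrist_force: [0.9, 0.6, 0.4]
grip_width: 0.002
```

```bash
python3 - <<'E'
from h import *
s=observe();print(s["t"],s["eef_pos"],s["ee_rot"],s["wrist_force"])
r=Ro.from_euler('xyz',[np.pi,-np.radians(30),.1])
for a in np.arange(1.1,1.85,.1):
    L=.14;d=.024; u=np.array([-np.sin(a),np.cos(a)]);n=np.array([np.cos(a),np.sin(a)])
    p=np.array([.596,.178])+L*u+d*n; print(round(a,2),p.round(3),delta([*p,.214],r)[0])
E
```

```text
15.8 [0.48168361 0.27123517 0.21460931] [-3.14049861 -0.51030883  0.10527698] [0.92325975 0.62527543 0.40912757]
1.1 [0.482 0.263] [-0.02  0.28  0.01]
1.2 [0.474 0.251] [-0.29  0.64 -0.14]
1.3 [0.468 0.239] [-0.52  1.03 -0.27]
1.4 [0.462 0.225] [-0.72  1.45 -0.38]
1.5 [0.458 0.212] [-0.88  1.89 -0.47]
1.6 [0.455 0.198] [-1.    2.34 -0.54]
1.7 [0.454 0.184] [-1.08  2.8  -0.58]
1.8 [0.454 0.17 ] [-1.12  3.27 -0.6 ]
```

Call:
{"method": "drive_tool", "body": {
  "rows": [
    {"wx": 0, "wy": 0, "wz": 0, "dx": -0.15, "dy": 0.4, "dz": -0.05, "fingers": 0},
    {"wx": 0, "wy": 0, "wz": 0, "dx": -0.35, "dy": 0.75, "dz": -0.15, "fingers": 0},
    {"wx": 0, "wy": 0, "wz": 0, "dx": -0.55, "dy": 1.1, "dz": -0.3, "fingers": 0},
    {"wx": 0, "wy": 0, "wz": 0, "dx": -0.75, "dy": 1.5, "dz": -0.4, "fingers": 0},
    {"wx": 0, "wy": 0, "wz": 0, "dx": -0.88, "dy": 1.85, "dz": -0.47, "fingers": 0},
    {"wx": 0, "wy": 0, "wz": 0, "dx": -1, "dy": 2.15, "dz": -0.54, "fingers": 0},
    {"wx": 0, "wy": 0, "wz": 0, "dx": -1, "dy": 2.35, "dz": -0.54, "fingers": 0}
  ]
}}

```text
t: 16.5
eef_pos: [0.4548, 0.1971, 0.2142]
ee_rot: [-3.14, -0.51, 0.105]
wrist_force: [-1.4, 1.2, 1.0]
grip_width: 0.006
```

Call:
{"method": "drive_tool", "body": {
  "rows": [
    {"wx": 0, "wy": 0, "wz": 0, "dx": 0, "dy": 0.1, "dz": 0, "fingers": 0},
    {"wx": 0, "wy": 0, "wz": 0, "dx": 0, "dy": 0.2, "dz": 0, "fingers": 0}
  ]
}}

```text
t: 16.7
eef_pos: [0.4554, 0.191, 0.2141]
ee_rot: [-3.139, -0.51, 0.105]
wrist_force: [-1.4, 1.7, 0.5]
grip_width: 0.006
```

Call:
{"method": "drive_tool", "body": {
  "rows": [
    {"wx": 0, "wy": 0, "wz": 0, "dx": 0, "dy": 0.1, "dz": 0, "fingers": 0},
    {"wx": 0, "wy": 0, "wz": 0, "dx": 0, "dy": 0.2, "dz": 0, "fingers": 0}
  ]
}}

```text
t: 16.9
eef_pos: [0.4561, 0.1849, 0.2139]
ee_rot: [-3.14, -0.51, 0.105]
wrist_force: [-2.2, 1.5, -0.1]
grip_width: 0.005
```

Call:
{"method": "drive_tool", "body": {
  "rows": [
    {"wx": 0, "wy": 0, "wz": 0, "dx": 0, "dy": 0.1, "dz": 0, "fingers": 0},
    {"wx": 0, "wy": 0, "wz": 0, "dx": 0, "dy": 0.12, "dz": 0, "fingers": 0}
  ]
}}

```text
t: 17.1
eef_pos: [0.4563, 0.1826, 0.2139]
ee_rot: [-3.136, -0.509, 0.105]
wrist_force: [-0.9, 7.8, -0.0]
grip_width: 0.004
```

Call:
{"method": "drive_tool", "body": {
  "rows": [
    {"wx": 0, "wy": 0, "wz": 0, "dx": 0, "dy": 0.1, "dz": 0, "fingers": 0},
    {"wx": 0, "wy": 0, "wz": 0, "dx": 0, "dy": 0.12, "dz": 0, "fingers": 0}
  ]
}}

```text
t: 17.3
eef_pos: [0.4562, 0.1826, 0.214]
ee_rot: [-3.127, -0.51, 0.105]
wrist_force: [-1.3, 15.8, -0.8]
grip_width: 0.003
```

Call:
{"method": "drive_tool", "body": {
  "rows": [
    {"wx": 0, "wy": 0, "wz": 0, "dx": 0, "dy": -0.4, "dz": 0, "fingers": 0},
    {"wx": 0, "wy": 0, "wz": 0, "dx": 0, "dy": -1.5, "dz": 0, "fingers": 0},
    {"wx": 0, "wy": 0, "wz": 0, "dx": -0.8, "dy": -2.2, "dz": -1.3, "fingers": 0},
    {"wx": 0, "wy": 0, "wz": 0, "dx": -1.6, "dy": -2.2, "dz": -2.6, "fingers": 0},
    {"wx": 0, "wy": 0, "wz": 0, "dx": -2, "dy": -2.2, "dz": -3.6, "fingers": 0},
    {"wx": 0, "wy": 0, "wz": 0, "dx": -2, "dy": -2.2, "dz": -3.6, "fingers": 0}
  ]
}}

```text
t: 17.9
eef_pos: [0.3435, 0.2362, 0.2845]
ee_rot: [-3.123, -0.516, 0.106]
wrist_force: [1.3, 0.4, 1.0]
grip_width: 0.006
```

```bash
python3 - <<'E'
from h import *
s=observe();print(s["t"],s["eef_pos"],s["wrist_force"])
t=read_camera("top");sd=read_camera("side")
for n,z in (("gate_left_grip",.215),("gate_right_grip",.215),("gate_left_pin",.215),("gate_right_pin",.215),("box_right_handle",.155),("box_left_handle",.155)):
  for c in("side","top"):
    for d in spot_point(c,n)[:1]: print(n,c,np.round(d["position"]),round(d["confidence"],2),atz(c,d["position"],z).round(3))
a=cv2.resize(t[120:250,100:340],(720,390),interpolation=cv2.INTER_CUBIC)
cv2.imwrite("pics/f.png",a); cv2.imwrite("pics/fs.png",cv2.resize(sd[115:335,100:330],None,fx=2.6,fy=2.6,interpolation=cv2.INTER_CUBIC))
E
```

```text
17.9 [0.34348951 0.23615817 0.28449542] [1.32257724 0.4468589  0.95543562]
gate_left_grip side [267. 244.] 0.71 [0.48  0.164 0.215]
gate_left_grip top [200. 195.] 0.71 [0.48  0.151 0.215]
gate_right_grip side [190. 201.] 0.77 [ 0.623 -0.007  0.215]
gate_right_grip top [253. 153.] 0.63 [ 0.615 -0.013  0.215]
gate_left_pin side [222. 266.] 0.73 [0.602 0.176 0.215]
gate_left_pin top [193. 157.] 0.78 [0.602 0.176 0.215]
gate_right_pin side [174. 163.] 0.81 [ 0.63  -0.12   0.215]
gate_right_pin top [286. 152.] 0.66 [ 0.619 -0.118  0.215]
box_right_handle side [205. 159.] 0.92 [ 0.547 -0.126  0.155]
box_right_handle top [288. 181.] 0.88 [ 0.536 -0.129  0.155]
box_left_handle side [254. 252.] 0.57 [0.512 0.162 0.155]
box_left_handle top [197. 189.] 0.95 [0.506 0.169 0.155]
```

View pics/f.png

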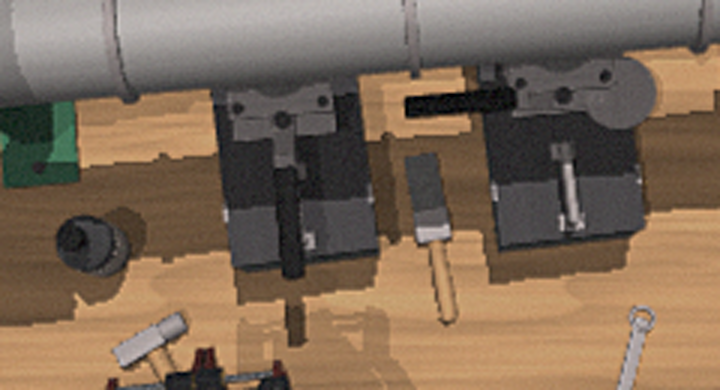

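View pics/fs.png

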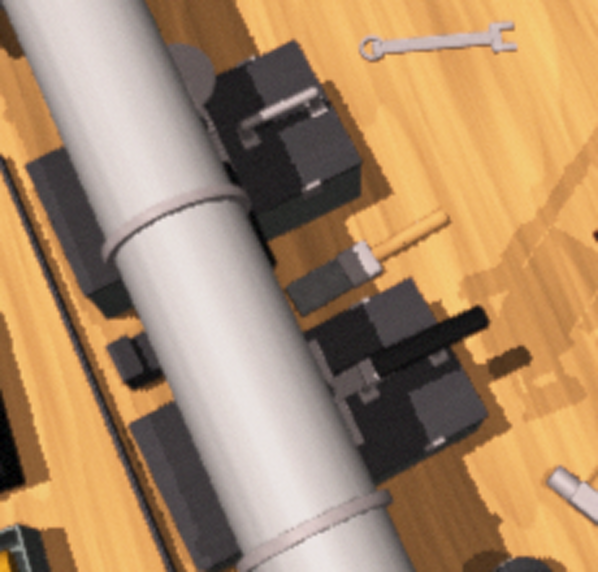

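The top crop shows the left lever pointing at the robot, pin (282,120) to tip (292,275), so the left gate is shut. The right lever lies along the tube, (410,106) to (515,97), so the right gate is open. Both boxes and all the bystanders are in place, and the arm is clear.

```bash
python3 -c "
from station import *
print(sign_off())"
```

```text
the job is handed in; nothing more can be done
None
```

The left box is the full one: I shut its gate and pushed the right gate fully open, then handed the job in at about 18 s of the 64 s allowed. The hand-in gives no verdict.

- **Weighing:** I lifted the handle end of the right box about 15 mm (roughly 0.05 rad) and set it down again. It took about 3 N, which is the nearly empty range. A moment of about 0.45 N m showed at the wrist, but even counting it, a full box is ruled out. I did not lift the left box to confirm.
- **First lift try:** the fingers slid off the bar because I lifted before the grip had set. A second grip, lower and firmer, held.
- **Gates:** I pushed the right gate to its open stop, where the force rose to about 28 N. I swung the left gate to its shut stop, where it rose to about 16 N with no further movement.
- **Last checks:** the final pictures show the left lever pointing at the robot and the right lever along the tube. The handle positions agree with the start to within about 10 mm, the spread of the measurements. The bystanders that show in the pictures are where they were. The gripper was clear of everything, with wrist force near zero. I did not measure the ports' distance from the spouts or the boxes' lean directly.

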